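# Refit the buffet burner: pan bar across its rests, knob pressed on its D-shaft

## Task

The table-top buffet burner on the sideboard has been taken apart for cleaning. First lay the loose steel pan bar flat across the burner's two upright rests, down in the pair of empty notches, and let go of it; then turn the control knob to match the D-shaped shaft, push it fully home onto the shaft, press knob and shaft all the way down against the spring as for lighting, and finish while still holding the knob pressed down. Leave the tableware around it where it stands.

Things in the scene. Friction and masses are not known exactly. Their poses are not given: they have to be found in the camera images.
- burner: white buffet burner, fixed; housing 160 (x) x 320 (y) mm, deck 45 mm above the counter. Origin under its centre on the counter. Two upright steel rests, plates 10 mm thick, 140 mm long along x, at y = -30 and +130 mm, tops 83 mm up; a burner head between them, top 59 mm up. A bar like the loose one is fixed across them at x = -40 mm. The shaft is at x = -10, y = -105 mm
- rest_mid (a point): midpoint between the rests' two empty notches (burner x = +40, y = +50 mm), at the height of the notch floors, 73 mm above the counter; same axes as the burner. Each notch is 22 mm wide and 10 mm deep; the bar is to lie along y with its middle here
- rest_left (a point): floor centre of the notch in the rest at burner y = +130 mm
- rest_right (a point): floor centre of the notch in the rest at burner y = -30 mm
- bar: loose plain steel pan bar 14 (x) x 210 (y, its length) x 12 (z) mm, 0.2 to 0.35 kg, lying flat on the counter; origin at the centre of its underside. Either end may go to either rest
- knob: loose black cooker knob standing on its underside, about 60 g; origin at the underside's centre, z up. Disc 50 mm across, 20 mm high; on it a grip bar 42 mm long (x), 18 mm wide (y), from 20 to 45 mm above the underside. Pointer nose, 7 mm wide, 18 to 30 mm above the underside, reaches out to x = +36 mm, past the disc's edge
- knob_bore (a point): centre of the closed upper end of the knob's D-shaped bore, 16 mm above the underside, where the bore is open; same axes as the knob. Bore 18 mm in diameter, 16 mm deep, its key flat on the pointer side (+x), 3.6 mm from the axis
- shaft_tip (a point): centre of the D-shaft's top; z up, +x points out of the flat: knob +x must point the same way (within 0.15 rad to enter). Steel, diameter 16 mm, flat 2.5 mm from the axis, tip 26 mm above the deck (71 above the counter) when up, chamfered 2.5 mm over the top 4 mm. A low dark fin on the deck also points to the flat's side. Angle differs each time; stiff to turn (0.25 N m)
- shaft (a joint): how far the sprung shaft is pressed down: 0 up, 0.006 m at its stop; takes 6 N to start and 12 N to reach the stop. With the knob home and the shaft up the knob's underside is 10 mm above the deck, fully pressed 4 mm
- jar: dark blue lidded jar, 76 mm across, 115 mm high, loose bystander
- shaker: small steel shaker, 36 mm across, 65 mm high, loose bystander
- napkin_ring: brass napkin ring standing on end, 44 mm across, 30 mm high, loose bystander
- jug: yellow handled jug, 84 mm across, 120 mm high, loose bystander
- sugar_bowl: steel sugar bowl, 84 mm across, 50 mm high, loose bystander
- decanter: clear decanter, 80 mm across, 200 mm high, loose bystander
- dish: small white dish, 72 mm across, 30 mm high, loose bystander

How it is judged:
By the outcome, as a careful person would: the job done as asked, in the order asked, and still so for the second after the job is handed in, while the arm keeps its last pose, push and grip.
It also fails if it takes over 58 s, if anything falls off the work surface, if the arm or the gripper's body presses on something with over 40 N, if the wrist force passes 120 N, or if a joint passes its speed limit or range.

## Robot

A 6-joint arm with a two-finger parallel gripper is mounted at the origin on the work surface. World frame = base frame: x ahead of the robot, y to its left, z up, the work surface at z = 0. Lengths are in m, angles in rad, forces in N, time in s.
With the tool pointing down it reaches from about 0.3 to 0.775 m from the base axis. Payload 14.6 kg.
Tool frame: the origin (TCP) lies midway between the tips of the shut fingers; the grasp point (between the pads) lies 19 mm behind it; z points along the fingers, y is the line along which they close (so a half turn about z gives the same grasp; the last joint's range is limited). The gripper opens to 94 mm and grips with 3 to 60 N. Pads are 16 mm wide; open, the fingers measure 119 mm over their backs; the gripper's body (75 mm by 177 mm) begins 78 mm behind the grasp point.
Start: joints at [-0.067, 0.3, 1.521, -0, 1.321, -0.067], TCP at [0.55, -0, 0.205] pointing down, gripper open.
Joint ranges: [-3.03, 3.03], [-0.79, 2.21], [0.23, 2.52], [-1.04, 4.18], [0, 3.07], [-2.55, 2.55]. Speed limits (rad/s): [2.22, 2.22, 2.57, 3.14, 3.14, 3.14].

## Interface

Orientations are given as a unit quaternion [w, x, y, z].
In Python, from rig import get_obs, camera, hand_in gives the robot as it stands.
- The arm moves only by the tool send_rows, never from a script. Its argument "targets" is a list of rows, each a list of 7 numbers: the shift along the tool's x, y, z in cm, then the turn, a rotation vector about the tool's x, y, z in rad, then the opening, from 0 (shut) to 1 (fully open). In form: [[x, y, z, ax, ay, az, hand], ...]. A call has 1 to 8 rows; each row shifts and turns the commanded pose from where the row before left it, along the tool's axes as they then stand; what a row does not reach is not made up. A row lasts 1/10 s, in which the tool goes at most 50 mm and 8.59 degrees, less where a joint would pass 70% of its speed; a pose out of reach is approached as far as the arm can. A call is refused whole if a number of a shift passes 5 or a number of a turn 0.15, either way. A call with a gripper value outside its range is refused whole. The fingers move at their own pace and stop on an object; "newtons" is the grip in N (left out, the last holds). Time passes only in rows, so rows that do not move let the fingers close. It gives the time, the measured TCP pose, the force, the opening and the grip force at its end, in the units of the state.
- get_obs(): the state, without advancing time (a new reading comes with each control period).
- camera(name): name is "scene" or "side" or "wrist"; returns a dict with "image" (400x640x3 uint8, blue, green, red), "intrinsics" (3x3 intrinsics, pixels), "dist_coeffs" ([k1, k2, p1, p2, k3] as OpenCV has them; the pictures are not rectified), "rvec" (rotation vector, rad) and "tvec" (3), from world to camera coordinates, as OpenCV has them. Camera axes: x right, y down, z forward; pixel columns grow to the right and rows downward; lengths in m; the calibration is good to about 2 mm. A picture is of the moment at which its call begins. There is no depth.
- hand_in(): hands the job in; it is judged then, once.
The state is a dict: "time": time; "qpos": joint angles; "joint_velocities": joint speeds; "joint_efforts": joint torques, N m; "ee_pos": TCP position; "tcp_rot": TCP orientation; "force": force on the tool from outside, world axes, zero at the start; "torque": the same for the moment, N m; "grip_width": finger opening in m; "grip_force": force on a finger pad.
Only numpy, scipy, OpenCV 4.12 (cv2) and the standard library are available. Lean on these libraries where they do the work, as an engineer would, in place of code of your own. Each camera call takes 0.05 s, during which the arm holds its last target. There are 200 camera calls.

## Working session

There is one attempt and no reset: what is moved stays moved. The work goes in short steps, Python scripts to look and compute and a tool call to move; the robot and the scene stay as the last step left them, time stands still between calls to the robot, and variables do not carry over. Pictures are saved under pics/ and viewed, at most 10 in all, crops included, and the job is handed in when it is done.

Besides the shell and the picture viewer there is one more tool, called after "Request:" as name([rows], argument=value, ...), one row to a line, values as JSON. send_rows: Moves the arm, as the interface text tells. Its arguments: {"type":"object","properties":{"targets":{"type":"array","items":{"type":"array","items":{"type":"number"}}},"newtons":{"type":"number"}},"required":["targets"]}

```bash
mkdir -p pics; ls; python3 - <<'E'
from rig import *
import cv2,pickle
for n in ("scene","side"):
    c=camera(n); cv2.imwrite(f"pics/{n}0.png",c["image"]); pickle.dump(c,open(f"{n}0.pkl","wb"))
    print(n,c["intrinsics"],c["dist_coeffs"],c["rvec"],c["tvec"])
print(get_obs())
E
```

```text
pics
scene [[388.3789671    0.         314.00658851]
 [  0.         388.3789671  206.10189183]
 [  0.           0.           1.        ]] [-0.01378699  0.          0.          0.          0.        ] [ 1.9652536   1.1142364  -0.53761327] [-0.29122672 -0.24078765  1.51272399]
side [[515.87382957   0.         318.6042822 ]
 [  0.         515.87382957 194.26717244]
 [  0.           0.           1.        ]] [-0.07649716  0.          0.          0.          0.        ] [ 2.21210248 -0.83542404  0.35370724] [-0.47998802  0.33367543  1.24031913]
{'time': 0.1, 'qpos': array([-6.65900920e-02,  3.00424392e-01,  1.52151229e+00, -1.72858109e-05,
        1.32073076e+00, -6.65964528e-02]), 'joint_velocities': array([-0.00234157,  0.00037844,  0.00053977, -0.00066493, -0.00064521,
        0.00012588]), 'joint_efforts': array([ 1.84928511e-03, -5.32644153e+01, -3.53284299e+01,  7.10431044e-02,
        2.34944851e-02, -7.30603051e-05]), 'ee_pos': array([5.49757907e-01, 1.41181739e-05, 2.04941058e-01]), 'tcp_rot': array([-3.98927374e-04,  7.07102915e-01,  7.07110444e-01, -3.60169203e-04]), 'force': array([ 0.02480119, -0.32636306, -0.54800364]), 'torque': array([0.04244839, 0.00094711, 0.00933167]), 'grip_force': 0.0, 'grip_width': 0.09416372210932339}
```

View pics/scene0.png

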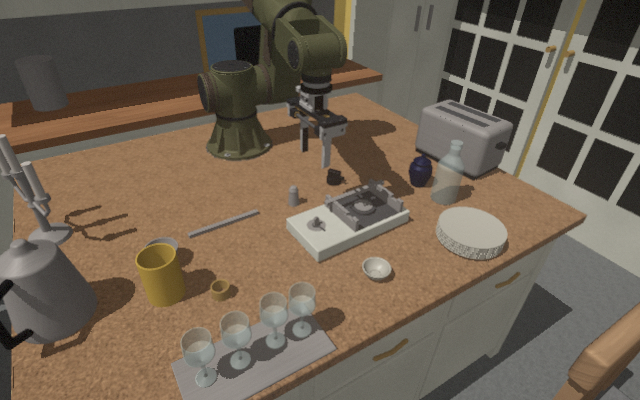

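View pics/side0.png

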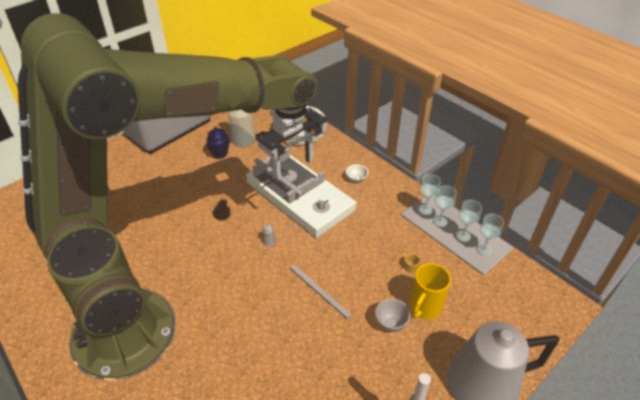

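The scene view shows the bar from (190,234) to (259,212), the knob at (334,177), the shaker at (293,196) and the burner at (348,217). The side view shows the bar from (293,267) to (348,315), the knob at (222,209), the shaft at (322,204) and the burner around (300,192). I'll enlarge both.

```bash
python3 - <<'E'
import cv2,pickle
for n,(u,v,w,h) in {"scene":(180,160,240,110),"side":(190,140,180,180)}.items():
    im=pickle.load(open(f"{n}0.pkl","rb"))["image"][v:v+h,u:u+w]
    s=800/w if n=="scene" else 600/h
    cv2.imwrite(f"pics/{n}0c.png",cv2.resize(im,None,fx=s,fy=s,interpolation=cv2.INTER_CUBIC))
E
```

```text
(no output)
```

View pics/scene0c.png

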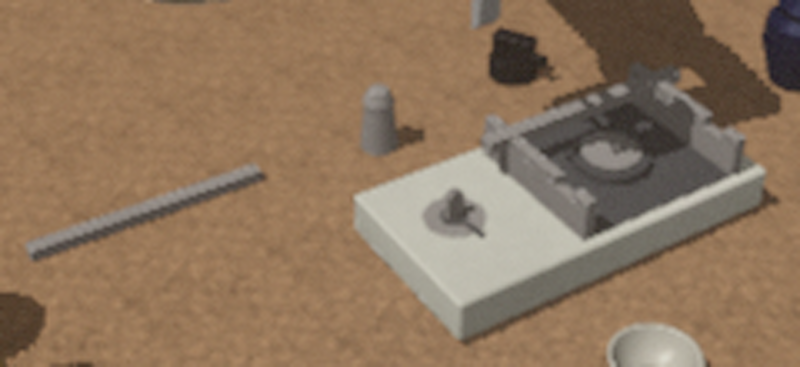

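View pics/side0c.png

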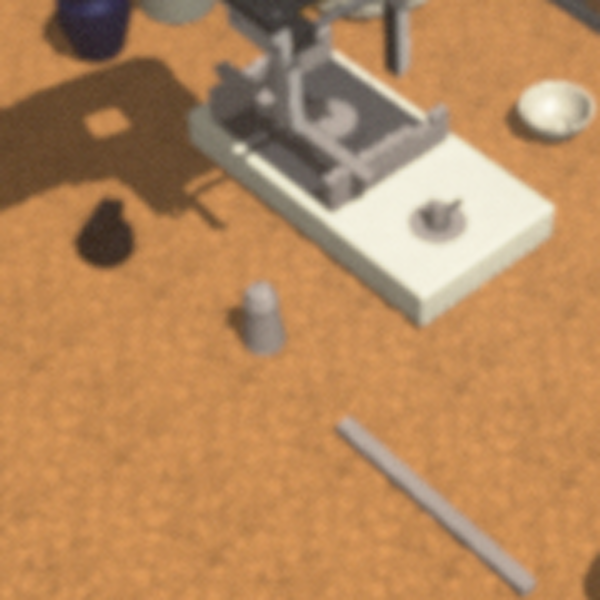

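```bash
cat > h.py <<'E'
import numpy as np,cv2,pickle
def ray(c,uv):
    p=cv2.undistortPoints(np.array([[uv]],float),c["intrinsics"],c["dist_coeffs"])[0,0]
    R=cv2.Rodrigues(np.asarray(c["rvec"],float))[0]; o=-R.T@np.ravel(c["tvec"])
    return o,R.T@np.array([p[0],p[1],1.])
def onplane(c,uv,z):
    o,d=ray(c,uv); return o+d*(z-o[2])/d[2]
def proj(c,P):
    return cv2.projectPoints(np.atleast_2d(np.array(P,float)),np.asarray(c["rvec"],float),np.asarray(c["tvec"],float),c["intrinsics"],c["dist_coeffs"])[0][:,0]
E
python3 - <<'E'
from h import *
np.set_printoptions(precision=4,suppress=True)
C={n:pickle.load(open(n+"0.pkl","rb")) for n in("scene","side")}
off={"scene":(180,160),"side":(190,140)}
pts=[("deckA","scene",(356,202),.045),("deckB","scene",(461,308),.045),("deckC","scene",(765,172),.045),
("deckB","side",(422,297),.045),("deckA'","side",(553,210),.045),("deckD","side",(190,118),.045),
("bar1","scene",(31,245),.012),("bar2","scene",(257,172),.012),("bar2","side",(343,424),.012),("bar1","side",(529,583),.012),
("shaft","scene",(455,194),.071),("shaft","side",(438,208),.071),("finTip","scene",(483,235),.048),("finTip","side",(461,202),.05),
("knob","scene",(513,75),0.008),("knob","side",(106,243),.008),("nose","scene",(553,68),.024),("nose","side",(115,203),.024),
("shaker","scene",(380,150),.0),("shaker","side",(265,345),.0)]
for n,c,uv,z in pts: print(n,c,onplane(C[c],[off[c][i]+uv[i]*.3+(-.35) for i in(0,1)],z)[:2])
E
```

```text
deckA scene [ 0.5614 -0.0921]
deckB scene [ 0.7124 -0.0846]
deckC scene [0.7    0.2306]
deckB side [ 0.5515 -0.0901]
deckA' side [ 0.7041 -0.0887]
deckD side [0.5374 0.2188]
bar1 scene [ 0.4412 -0.331 ]
bar2 scene [ 0.4428 -0.1288]
bar2 side [ 0.4339 -0.1287]
bar1 side [ 0.4428 -0.334 ]
shaft scene [ 0.6209 -0.0339]
shaft side [ 0.6133 -0.0402]
finTip scene [ 0.6523 -0.0265]
finTip side [ 0.6473 -0.0321]
knob scene [0.4185 0.1613]
knob side [0.4058 0.1688]
nose scene [0.4477 0.1882]
nose side [0.4326 0.1909]
shaker scene [ 0.4538 -0.0102]
shaker side [ 0.4433 -0.0129]
```

```bash
python3 - <<'E'
from h import *
from rig import *
np.set_printoptions(precision=1,suppress=True)
c=camera("wrist"); pickle.dump(c,open("wrist0.pkl","wb"))
print(proj(c,[[.622,-.037,.071],[.56,-.09,.045],[.70,.23,.045],[.41,.165,0],[.44,-.13,.012],[.55,0,0]]))
R=cv2.Rodrigues(c["rvec"])[0];print((-R.T@c["tvec"]).round(3),R[2].round(2),c["intrinsics"][0,0])
E
```

```text
[[385.7 226.5]
 [328.2 260.1]
 [477.5 -47. ]
 [198.5  39.7]
 [239.4 275.9]
 [320.  180.6]]
[0.6 0.1 0.4] [-0.  -0.3 -1. ] 303.3388187708969
```

Request:
send_rows([
  [-4.6,-2.2,0,0,0,0,0.6],
  [-4.6,-2.2,0,0,0,0,0.6],
  [-4.6,-2.2,0,0,0,0,0.6],
  [-4.6,-2.2,0,0,0,0,0.6],
  [-4.7,-2.2,0,0,0,0,0.6],
  [0,0,0,0,0,0,0.6],
  [0,0,0,0,0,0,0.6],
], newtons=45)

```text
time: 0.85
ee_pos: [0.4421, -0.2263, 0.2053]
tcp_rot: [-0.0, 0.708, 0.706, 0.0]
force: [0.0, -0.4, -0.0]
grip_width: 0.0566
grip_force: 0.0
```

```bash
python3 - <<'E'
from h import *
from rig import *
np.set_printoptions(precision=1,suppress=True)
c=camera("wrist"); pickle.dump(c,open("wrist1.pkl","wb"))
print(get_obs()["ee_pos"].round(4), proj(c,[[.44,-.13,.012],[.44,-.333,.012]]))
a=pickle.load(open("wrist0.pkl","rb"))["image"]
cv2.imwrite("pics/w01.png",np.vstack([cv2.resize(i,(480,300),interpolation=cv2.INTER_AREA) for i in(a,c["image"])]))
E
```

```text
[ 0.4 -0.2  0.2] [[317.8 101.7]
 [318.3 260.3]]
```

View pics/w01.png

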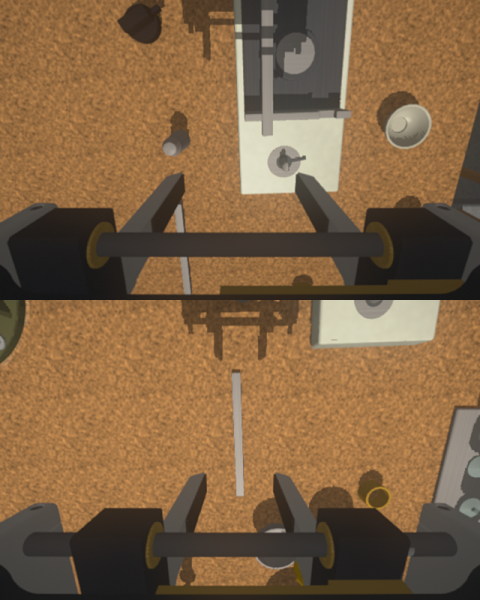

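The top half (burner from the start pose) shows the shaft at (287,160) with its fin pointing right, and the deck edge from (241,193) to (338,191). In the bottom half the bar runs from (236,72) to (240,195), with the napkin ring at (377,197) and the sugar bowl by the fingers.

```bash
python3 - <<'E'
from h import *
np.set_printoptions(precision=4,suppress=True)
a,b,s=[pickle.load(open(n+".pkl","rb")) for n in("wrist0","wrist1","side0")]
f=4/3
for n,c,uv,z in [("bar+",b,(236.3,71.5),.012),("bar-",b,(240,195),.012),("shaft",a,(285,159),.071),("fin",a,(305,156),.048),
 ("dA",a,(242,193),.045),("dB",a,(338,190.5),.045),("headc",a,(296,53),.059),("fixbar end",a,(267,135),.085),("knob",a,(143,25),.01)]:
    print(n,onplane(c,(uv[0]*f,uv[1]*f),z))
print("jug",onplane(s,(430,312),0),"bowl",onplane(s,(393,325),0))
# enlarged crops for closer reading
A=a["image"][130:270,300:480]; B=b["image"][80:280,280:360]
A=cv2.resize(A,None,fx=3,fy=3,interpolation=cv2.INTER_CUBIC);B=cv2.resize(B,None,fx=3,fy=3,interpolation=cv2.INTER_CUBIC)
o=np.zeros((600,790,3),np.uint8);o[:420,:540]=A;o[:,545:785]=B;cv2.imwrite("pics/w01c.png",o)
E
```

```text
bar+ [ 0.4369 -0.1229  0.012 ]
bar- [ 0.4423 -0.3325  0.012 ]
shaft [ 0.6148 -0.0204  0.071 ]
fin [ 0.6502 -0.0226  0.048 ]
dA [ 0.5532 -0.0864  0.045 ]
dB [ 0.7093 -0.0819  0.045 ]
headc [0.6243 0.1233 0.059 ]
fixbar end [0.586  0.0175 0.085 ]
knob [0.4055 0.1692 0.01  ]
jug [ 0.6062 -0.4592  0.    ] bowl [ 0.5096 -0.4229  0.    ]
```

View pics/w01c.png

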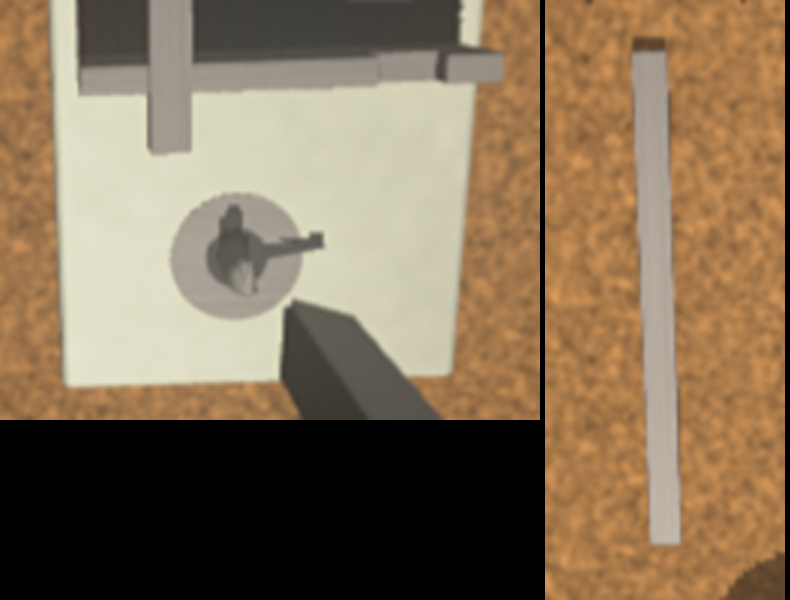

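The enlarged crop shows the deck's front corners at (65,386) and (452,376), the shaft collar's centre at (236,256), the fin tip at (318,240) and the fixed bar's end at (170,153). In the right-hand strip the loose bar's ends are at (650,52) and (665,545).

```bash
python3 - <<'E'
from h import *
np.set_printoptions(precision=4,suppress=True)
a,b,sc,s=[pickle.load(open(n+".pkl","rb")) for n in("wrist0","wrist1","scene0","side0")]
A=lambda x,y:(300+x/3-.33,130+y/3-.33); B=lambda x,y:(280+(x-545)/3-.33,80+y/3-.33)
p=onplane(b,B(650,52),.012);q=onplane(b,B(665,545),.012);print("bar",(p+q)/2,np.linalg.norm(p-q),"yaw",np.arctan2(-(p-q)[0],(p-q)[1]))
l=onplane(a,A(65,386),.045);r=onplane(a,A(452,376),.045);d=r-l;print("deck",l,r,np.linalg.norm(d),np.arctan2(d[1],d[0]))
col=onplane(a,A(236,256),.046);fin=onplane(a,A(318,240),.049);print("collar",col,"fin",fin,np.arctan2(*(fin-col)[[1,0]]))
print("shaft tip",onplane(a,A(243,285),.071),"bar end",onplane(a,A(170,153),.085))
# burner pose LSQ using all views
from scipy.optimize import least_squares
S=lambda x,y:(180+x*.3-.35,160+y*.3-.35);D=lambda x,y:(190+x*.3-.35,140+y*.3-.35)
obs=[(a,A(65,386),(-.08,-.16,.045),1),(a,A(452,376),(.08,-.16,.045),1),(a,A(236,256),(-.01,-.105,.046),1),(a,A(170,153),(-.04,-.055,.085),1),
(sc,S(356,202),(-.08,-.16,.045),1),(sc,S(461,308),(.08,-.16,.045),1),(sc,S(765,172),(.08,.16,.045),1),
(s,D(422,297),(-.08,-.16,.045),1),(s,D(553,210),(.08,-.16,.045),1),(s,D(190,118),(-.08,.16,.045),1)]
def W(x,P):
    c,t=np.cos(x[2]),np.sin(x[2]);return [x[0]+c*P[0]-t*P[1],x[1]+t*P[0]+c*P[1],P[2]]
res=lambda x:np.concatenate([proj(c,W(x,P))[0]-uv for c,uv,P,_ in obs])
for lst in (obs,obs[:4]):
    obs=lst; o=least_squares(res,[.63,.07,.04],loss="soft_l1");x=o.x;print("burner",x,o.fun.reshape(-1,2).round(1).tolist())
    print("restmid",W(x,(.04,.05,.073)),"shaft",W(x,(-.01,-.105,.071)))
E
```

```text
bar [ 0.4391 -0.2296  0.012 ] 0.20981498575988375 yaw 0.025988192871557642
deck [ 0.5516 -0.0877  0.045 ] [ 0.709  -0.0832  0.045 ] 0.15747033412735892 0.02824871633280123
collar [ 0.6183 -0.0318  0.046 ] fin [ 0.6489 -0.0243  0.049 ] 0.2378104559881087
shaft tip [ 0.6163 -0.0349  0.071 ] bar end [0.5864 0.0169 0.085 ]
burner [0.6247 0.0734 0.0356] [[-1.0, 1.2], [1.0, 0.3], [0.1, 0.1], [0.3, -0.1], [-1.0, -2.4], [-0.1, -0.6], [1.2, -0.8], [-0.5, 0.0], [0.3, -1.9], [-1.8, -2.1]]
restmid [np.float64(0.6628790061975618), np.float64(0.12478414532473928), 0.073] shaft [np.float64(0.6184256980167018), np.float64(-0.031896751378647906), 0.071]
burner [0.6246 0.0737 0.0344] [[-1.2, 0.9], [0.8, 0.2], [-0.0, -0.2], [0.1, -0.5]]
restmid [np.float64(0.6628607506021014), np.float64(0.12504945178270904), 0.073] shaft [np.float64(0.6182188629487774), np.float64(-0.03157781872516899), 0.071]
```

```bash
python3 -c "
from rig import *
o=get_obs();print(o['time'],o['ee_pos'],o['tcp_rot'])"
```

```text
0.9 [ 0.44258831 -0.22542121  0.20533477] [-1.56744539e-04  7.07278593e-01  7.06934906e-01  7.66677095e-05]
```

Request:
send_rows([
  [-0.3,-0.3,4,0,0,-0.026,0.4],
  [0,0,4,0,0,0,0.4],
  [0,0,4,0,0,0,0.4],
  [0,0,3.5,0,0,0,0.4],
  [0,0,0,0,0,0,0.4],
  [0,0,0,0,0,0,0.4],
])

```text
time: 1.5
ee_pos: [0.4402, -0.2279, 0.0512]
tcp_rot: [-0.0, 0.697, 0.717, 0.0]
force: [0.6, -0.9, 1.2]
grip_width: 0.0375
grip_force: 0.0
```

Request:
send_rows([
  [-0.15,-0.1,2.5,0,0,0,0.4],
  [0,0,2.1,0,0,0,0.4],
  [0,0,0,0,0,0,0.4],
  [0,0,0,0,0,0,0.05],
  [0,0,0,0,0,0,0.05],
  [0,0,0,0,0,0,0.05],
  [0,0,0,0,0,0,0.05],
  [0,0,0,0,0,0,0.05],
], newtons=45)

```text
time: 2.3
ee_pos: [0.4392, -0.2305, 0.0056]
tcp_rot: [0.001, 0.698, 0.716, 0.0]
force: [-1.1, 1.7, 8.7]
grip_width: 0.0133
grip_force: 45.0
```

Request:
send_rows([
  [0,0,-2,0,0,0,0.05],
  [0,0,-4,0,0,0,0.05],
  [0,0,-5,0,0,0,0.05],
  [0,0,-4,0,0,0,0.05],
  [0,0,0,0,0,0,0.05],
])

```text
time: 2.8
ee_pos: [0.4403, -0.2313, 0.1598]
tcp_rot: [0.004, 0.698, 0.716, 0.001]
force: [1.3, -0.3, -2.8]
grip_width: 0.0133
grip_force: 45.0
```

```bash
python3 - <<'E'
from h import *
from rig import *
s,sc=[pickle.load(open(n+"0.pkl","rb")) for n in("side","scene")]
for n,c,uv in[("jar",s,(219,156)),("jar",sc,(420,186)),("dec",s,(241,143)),("dec",sc,(446,201)),("dish",s,(357,180))]: print(n,onplane(c,uv,0)[:2].round(3))
o=get_obs();print(o['ee_pos'],o['tcp_rot'],o['force'],o['grip_width'])
c=camera("wrist");cv2.imwrite("pics/w2.png",c["image"])
E
```

```text
jar [0.55  0.403]
jar [0.572 0.408]
dec [0.646 0.411]
dec [0.677 0.419]
dish [0.812 0.012]
[ 0.44029543 -0.23130491  0.15982176] [0.0042407  0.69782984 0.71625044 0.00091257] [ 1.32886096 -0.26967052 -2.79076154] 0.013254801757511382
```

View pics/w2.png

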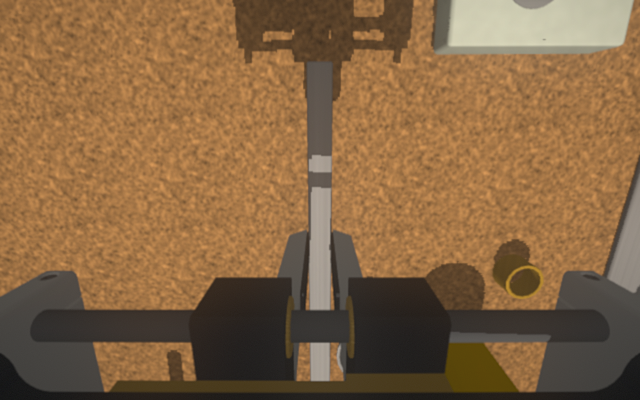

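The bar is held straight between the fingers, with its far end at (320,62) in the image. I'll carry it to above the notches.

Request:
send_rows([
  [2,1.3,0,0,0,0,0.05],
  [4,2.65,0,0,0,0,0.05],
  [4.5,3,0,0,0,0,0.05],
  [4.5,3,0,0,0,0,0.05],
  [4.5,3,0,0,0,0,0.05],
  [4.5,3,0,0,0,0,0.05],
  [4.5,3,0,0,0,0,0.05],
  [4.5,3,0,0,0,0,0.05],
])

```text
time: 3.65
ee_pos: [0.6363, 0.0866, 0.1521]
tcp_rot: [-0.001, 0.698, 0.716, -0.001]
force: [-0.2, -0.7, -2.5]
grip_width: 0.0133
grip_force: 45.0
```

Request:
send_rows([
  [2,1.25,0,0,0,-0.009,0.05],
  [0,0,0,0,0,0,0.05],
  [0,0,0,0,0,0,0.05],
  [0,0,0,0,0,0,0.05],
])

```text
time: 4.05
ee_pos: [0.6477, 0.104, 0.1534]
tcp_rot: [-0.001, 0.695, 0.719, -0.001]
force: [-0.5, 0.3, -3.1]
grip_width: 0.0139
grip_force: 45.0
```

```bash
python3 - <<'E'
from h import *
from rig import *
o=get_obs();print(o['ee_pos'],o['tcp_rot'],o['force'])
c=camera("wrist");pickle.dump(c,open("wrist3.pkl","wb"));print(proj(c,[[.6628,.125,.073],[.6600,.2049,.083],[.6656,.045,.083]]).round(1))
cv2.imwrite("pics/w3.png",cv2.resize(c["image"][0:300,180:500],None,fx=2,fy=2,interpolation=cv2.INTER_CUBIC))
E
```

```text
[0.64768164 0.10398638 0.15336581] [-5.27374444e-04  6.94955664e-01  7.19051979e-01 -7.74324949e-04] [-0.4628834   0.33085312 -3.06633112]
[[338.1 185.4]
 [340.4  87.2]
 [337.3 273.5]]
```

View pics/w3.png

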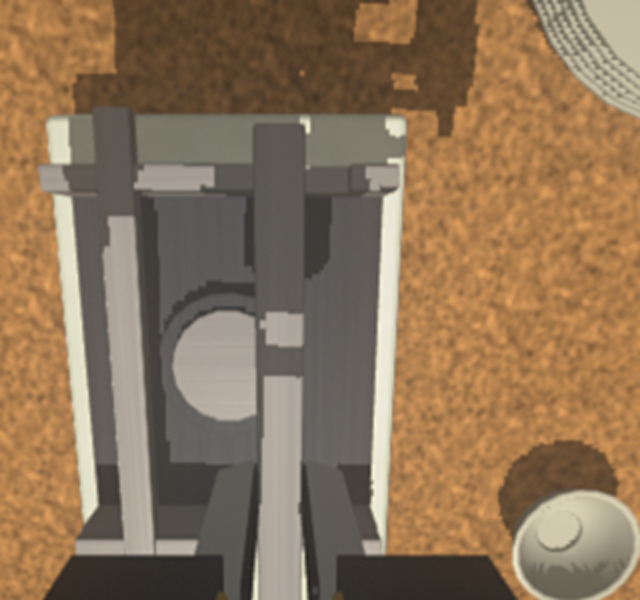

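The carried bar's far end is at (279,125), and the far rest's notch is around (321,178), matching the predicted (320.8,174). The burner pose holds to about 1.5 mm.

Request:
send_rows([
  [1,0.8,1,0,0,0,0.05],
  [1,0.8,1.5,0,0,0,0.05],
  [0,0,2,0,0,0,0.05],
  [0,0,0.8,0,0,0,0.05],
  [0,0,0,0,0,0,0.05],
  [0,0,0,0,0,0,0.05],
  [0,0,0,0,0,0,0.05],
])

```text
time: 4.8
ee_pos: [0.6641, 0.1254, 0.1026]
tcp_rot: [0.001, 0.695, 0.719, 0.001]
force: [-0.3, -0.5, -2.6]
grip_width: 0.0131
grip_force: 45.0
```

```bash
python3 - <<'E'
from h import *
from rig import *
o=get_obs();print(o['ee_pos'],o['tcp_rot'],o['force'])
c=camera("wrist");pickle.dump(c,open("wrist4.pkl","wb"));print((2.5*(proj(c,[[.6600,.2049,.083],[.6600,.2049,.073],[.6591,.2299,.112]])-[220,20])).round(1))
cv2.imwrite("pics/w4.png",cv2.resize(c["image"][20:220,220:460],None,fx=2.5,fy=2.5,interpolation=cv2.INTER_CUBIC))
E
```

```text
[0.66408357 0.12539964 0.10261448] [5.24735778e-04 6.94738651e-01 7.19261769e-01 6.62897781e-04] [-0.27450024 -0.49382536 -2.64467728]
[[244.7 235.1]
 [244.8 235.8]
 [244.  107.4]]
```

View pics/w4.png

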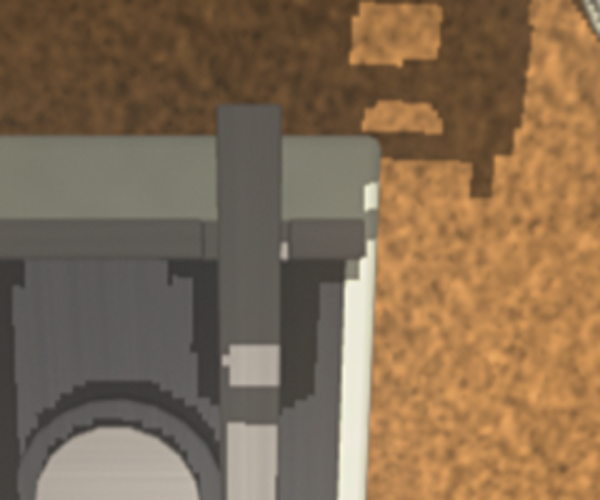

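The notch edges are at (204,238) and (289,238), centre 246.5, and the bar is at 249. That is about 1 mm too far in +x, so I'll correct it and lower.

Request:
send_rows([
  [-0.1,-0.1,0.6,0,0,0,0.05],
  [0,0,0.6,0,0,0,0.05],
  [0,0,0.6,0,0,0,0.05],
  [0,0,0.4,0,0,0,0.05],
  [0,0,0,0,0,0,0.05],
  [0,0,0,0,0,0,0.05],
])

```text
time: 5.45
ee_pos: [0.6626, 0.1245, 0.0792]
tcp_rot: [-0.0, 0.695, 0.719, -0.0]
force: [-0.8, 0.7, -3.6]
grip_width: 0.0132
grip_force: 45.0
```

Request:
send_rows([
  [0,0,0.1,0,0,0,0.05],
  [0,0,0.1,0,0,0,0.05],
  [0,0,0,0,0,0,0.05],
])

```text
time: 5.75
ee_pos: [0.6628, 0.1245, 0.0786]
tcp_rot: [0.0, 0.695, 0.719, 0.0]
force: [-5.5, -0.3, 6.6]
grip_width: 0.0133
grip_force: 45.0
```

Request:
send_rows([
  [0,0,0,0,0,0,0.35],
  [0,0,0,0,0,0,0.35],
  [0,0,0,0,0,0,0.35],
  [0,0,0,0,0,0,0.35],
  [0,0,-1.5,0,0,0,0.35],
  [0,0,-4,0,0,0,0.35],
  [0,0,-5,0,0,0,0.6],
  [0,0,-2,0,0,0,0.8],
])

```text
time: 6.55
ee_pos: [0.6637, 0.1246, 0.2092]
tcp_rot: [0.002, 0.695, 0.719, 0.003]
force: [-0.5, -0.2, -0.6]
grip_width: 0.0453
grip_force: 0.0
```

```bash
python3 - <<'E'
from h import *
from rig import *
o=get_obs();print(o['ee_pos'],o['tcp_rot'],o['force'],o['qpos'])
c=camera("wrist");pickle.dump(c,open("wrist5.pkl","wb"));s=camera("side");print(proj(c,[[.6628,.125,.073],[.406,.169,.0]]).round(1))
a=cv2.resize(c["image"],(480,300),interpolation=cv2.INTER_AREA)
b=cv2.resize(s["image"][130:230,170:330],(480,300),interpolation=cv2.INTER_CUBIC)
cv2.imwrite("pics/w5.png",np.vstack([a,b]))
E
```

```text
[0.66374805 0.12462913 0.20918244] [0.00225514 0.69461937 0.71936815 0.0028814 ] [-0.48158604 -0.15525153 -0.6418289 ] [1.31361805e-01 5.82363770e-01 1.11182416e+00 5.50810870e-05
 1.44008696e+00 9.63527431e-02]
[[317.9 192.9]
 [114.5 138.6]]
```

View pics/w5.png

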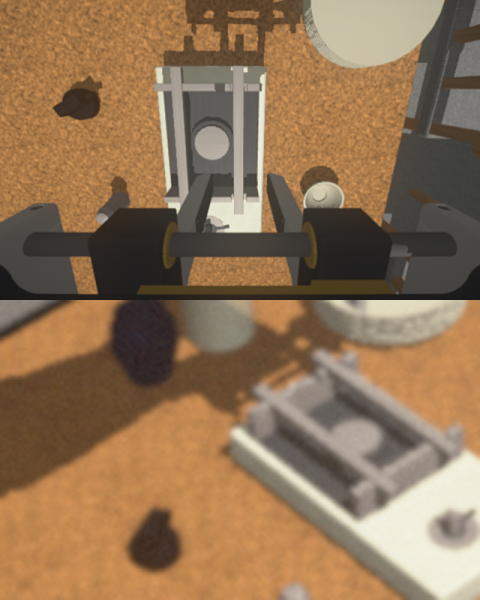

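The side view shows the loose bar level and parallel with the fixed bar, down in both notches and released. The knob sits at (82,102) in the wrist half. My picture views are used up, so I'll go on with numerical fits and move over the knob.

Request:
send_rows([
  [0.5,-2,0,0,0,0,0.8],
  [0.7,-3.5,0,0,0,0,0.8],
  [0.7,-3.5,0,0,0,0,0.8],
  [0.7,-3.5,0,0,0,0,0.8],
  [0.7,-3.5,0,0,0,0,0.8],
  [0.7,-3.5,0,0,0,0,0.8],
  [0.7,-3.5,0,0,0,0,0.8],
  [0.5,-2.2,0,0,0,0,0.8],
])

```text
time: 7.45
ee_pos: [0.4066, 0.1676, 0.2019]
tcp_rot: [-0.0, 0.694, 0.719, -0.0]
force: [0.0, -0.6, -0.1]
grip_width: 0.0753
grip_force: 0.0
```

Request:
send_rows([
  [0,0,2,0,0,0,0.8],
  [0,0,2,0,0,0,0.8],
  [0,0,0,0,0,0,0.8],
  [0,0,0,0,0,0,0.8],
  [0,0,0,0,0,0,0.8],
])

```text
time: 7.95
ee_pos: [0.4093, 0.1677, 0.1632]
tcp_rot: [0.0, 0.695, 0.719, 0.0]
force: [-0.8, 0.3, 0.3]
grip_width: 0.0752
grip_force: 0.0
```

```bash
python3 - <<'E'
from h import *
from rig import *
o=get_obs();print(o['ee_pos'],o['tcp_rot'])
for n in("wrist","scene","side"):
    c=camera(n);pickle.dump(c,open(n+"6.pkl","wb"))
    p=proj(c,[.41,.167,.02])[0];u,v=p.round().astype(int);print(n,u,v)
    k=45 if n=="wrist" else 12; st=3 if n=="wrist" else 1
    g=c["image"].max(2)[max(v-k,0):v+k:st,max(u-k,0):u+k:st]
    for r in g: print(' '.join('%3d'%x for x in r))
E
```

```text
[0.40931141 0.16765948 0.16320279] [1.81986422e-04 6.94662953e-01 7.19335270e-01 3.43039159e-04]
wrist 320 192
183 182 177 169 161 170 179 174 155 164 167 158 198 173 164 174 158 165 138 192 175 166 206 212 171 177 188 186 199 161
170 140 157 183 189 163 197 201 183 188 169 175 184 191 205 190 168 101  98 191 187 177 173 180 183 193 188 207 204 169
185 195 179 187 192 193 194 183 183 163 172 165 172 168 212 158 103  99 108 103 182 172 152 168 169 176 193 196 171 182
167 160 191 167 189 206 179 185 189 167 183 132  95 108 104  99 104 100 106  93 121 100 108 138 192 193 201 190 181 195
177 167 187 168 177 190 185 180 192 150 116 110 103 103 105 105 105 104 105 105 105 103  98 104 194 195 180 166 191 189
183 166 170 198 185 178 172 169 141 111 110 104 101 106 101 104 106 104 110 105 113 104  97  97 168 163 185 192 198 175
197 216 188 194 172 184 169 171 120 117 110  99 101  82  77  83  98 106  99  97 114 111 127 177 185 192 182 170 175 174
180 199 211 182 170 185 180 186 107 108  94  66  67  68  70  64  64  68 100 110 113 168 192 190 191 180 169 162 182 184
179 178 197 194 161 177 190 1
[... 6545 characters left out ...]
  66  69  93 132 161 178 184
186 178 146 105  76  64  63  68  61  65  65  62  67  65  70  65  67  68  72  94 132 164 176 185
189 184 161 116  85  65  63  65  66  66  66  68  66  67  71  64  64  67  79 109 146 171 181 193
191 187 171 135  98  75  63  60  65  64  63  68  65  65  64  65  70  77  98 135 167 181 191 194
194 190 186 163 131  96  76  68  72  69  67  67  65  65  69  68  76  95 130 160 178 187 190 192
195 200 195 186 164 137 112  88  79  71  70  69  70  70  77  88 102 127 152 174 181 191 187 188
196 200 200 196 193 175 151 128 114  97  89  88  88  92 107 124 140 158 174 183 190 188 190 191
197 195 195 198 202 196 186 168 155 141 132 134 134 137 146 159 167 176 180 187 191 189 188 197
```

```bash
cat > fit.py <<'E'
from h import *
from scipy.optimize import minimize
def parts():
    a=np.linspace(0,2*np.pi,40,endpoint=False)
    cyl=np.array([[.025*np.cos(t),.025*np.sin(t),z] for t in a for z in(0,.02)])
    box=lambda x0,x1,w,z0,z1:np.array([[x,y,z] for x in(x0,x1) for y in(-w/2,w/2) for z in(z0,z1)])
    return [cyl,box(-.021,.021,.018,.02,.045),box(.015,.036,.007,.018,.030)]
def sil(c,x,y,yaw,z0,win,S=8):
    u,v,w,h=win;m=np.zeros((h*S,w*S),np.uint8);R=cv2.Rodrigues(np.array([0,0,yaw]))[0]
    for P in parts():
        q=proj(c,P@R.T+[x,y,z0])
        cv2.fillConvexPoly(m,cv2.convexHull(((q-[u,v]+.5)*S*16-8).round().astype(np.int32)),255,shift=4)
    return cv2.resize(m,(w,h),interpolation=cv2.INTER_AREA)/255.
def fit(views,x0,yaws,z0=0):
    def cost(p): return sum(np.mean((sil(c,p[0],p[1],p[2],z0,w)-t)**2)/t.mean() for c,w,t in views)
    best=min(((cost([*x0,a]),a) for a in yaws))
    r=minimize(cost,[*x0,best[1]],method="Nelder-Mead",options=dict(initial_simplex=[[*x0,best[1]],[x0[0]+.004,x0[1],best[1]],[x0[0],x0[1]+.004,best[1]],[*x0,best[1]+.2]],xatol=1e-5,fatol=1e-7))
    return r.x,r.fun
E
python3 - <<'E'
from fit import *
np.set_printoptions(precision=4,suppress=True)
L={n:pickle.load(open(n+"6.pkl","rb")) for n in("wrist","scene","side")}
V={}
for n,k,lo,hi in(("wrist",48,88,98),("scene",14,60,95),("side",14,65,190)):
    c=L[n];u,v=proj(c,[.41,.167,.02])[0].round().astype(int);w=(u-k,v-k,2*k,2*k)
    g=c["image"].max(2)[v-k:v+k,u-k:u+k].astype(float);V[n]=(c,w,np.clip((hi-g)/(hi-lo),0,1))
ys=np.arange(-3.1,3.1,.2)
print("wrist",fit([V["wrist"]],(.41,.167),ys));print("scene",fit([V["scene"]],(.41,.167),ys));print("side",fit([V["side"]],(.41,.167),ys))
E
```

```text
wrist (array([0.4055, 0.1704, 0.5441]), np.float64(0.05200365898388126))
scene (array([0.4042, 0.1718, 0.306 ]), np.float64(0.10364560405316064))
side (array([ 0.4064,  0.1699, -2.6471]), np.float64(0.04780086970601854))
```

Request:
send_rows([
  [0.28,-0.37,0,0,0,0.13,0.5],
  [0,0,0,0,0,0.13,0.5],
  [0,0,0,0,0,0.13,0.5],
  [0,0,0,0,0,0.13,0.5],
  [0,0,0,0,0,0.13,0.5],
  [0,0,0,0,0,0.14,0.5],
  [0,0,0,0,0,0.14,0.5],
  [0,0,0,0,0,0.136,0.5],
])

```text
time: 8.9
ee_pos: [0.4053, 0.1703, 0.1628]
tcp_rot: [-0.0, 0.965, 0.264, 0.0]
force: [0.2, -0.2, -0.0]
grip_width: 0.0471
grip_force: 0.0
```

Request:
send_rows([
  [0,0,0,0,0,0,0.5],
  [0,0,0,0,0,0,0.5],
  [0,0,0,0,0,0,0.5],
])

```text
time: 9.2
ee_pos: [0.4052, 0.1703, 0.1626]
tcp_rot: [-0.0, 0.963, 0.268, 0.0]
force: [-0.3, -0.9, 0.1]
grip_width: 0.0467
grip_force: 0.0
```

```bash
cat > st.py <<'E'
from fit import *
from rig import *
from scipy.spatial.transform import Rotation as Ro
np.set_printoptions(precision=4,suppress=True)
def st():
    o=get_obs();q=o['tcp_rot'];R=Ro.from_quat([*q[1:],q[0]]).as_matrix()
    print('t',o['time'],'p',o['ee_pos'],'tool y yaw',np.arctan2(R[1,1],R[0,1]).round(4),'z axis',R[:,2],'F',o['force'],'w',o['grip_width']);return o,R
def cam(n,k,lo,hi,P):
    c=camera(n);u,v=proj(c,P)[0].round().astype(int);w=(u-k,v-k,2*k,2*k)
    g=c["image"].max(2)[v-k:v+k,u-k:u+k].astype(float);return c,w,np.clip((hi-g)/(hi-lo),0,1)
E
python3 - <<'E'
from st import *
o,R=st();V=cam("wrist",48,88,98,[.41,.167,.02])
x,f=fit([V],(.4055,.1704),[.3,.5,.7]);print(x,f)
d=np.array([x[0],x[1],0])-o['ee_pos'];print("tool shift cm",100*R.T@(d*[1,1,0]),"turn world",x[2]-np.pi/2-np.arctan2(R[1,1],R[0,1]))
E
```

```text
t 9.2 p [0.4052 0.1703 0.1626] tool y yaw -1.0278 z axis [ 0.0001  0.     -1.    ] F [-0.3049 -0.8975  0.1072] w 0.04674521759485972
[0.4062 0.1706 0.5557] 0.07400262817899705
tool shift cm [0.0992 0.0273 0.    ] turn world 0.012746901091736262
```

Request:
send_rows([
  [0.08,0,3,0,0,-0.01,0.5],
  [0,0,4,0,0,0,0.5],
  [0,0,3.5,0,0,0,0.5],
  [0,0,2.2,0,0,0,0.5],
  [0,0,0.8,0,0,0,0.5],
  [0,0,0,0,0,0,0.5],
  [0,0,0,0,0,0,0.5],
])

```text
time: 9.95
ee_pos: [0.4065, 0.1709, 0.0284]
tcp_rot: [-0.0, 0.962, 0.272, 0.001]
force: [-0.0, -0.7, -0.3]
grip_width: 0.0468
grip_force: 0.0
```

Request:
send_rows([
  [0,0,0.45,0,0,0,0.5],
  [0,0,0,0,0,0,0.5],
  [0,0,0,0,0,0,0.1],
  [0,0,0,0,0,0,0.1],
  [0,0,0,0,0,0,0.1],
  [0,0,0,0,0,0,0.1],
  [0,0,0,0,0,0,0.1],
  [0,0,0,0,0,0,0.1],
], newtons=50)

```text
time: 10.75
ee_pos: [0.4059, 0.1707, 0.023]
tcp_rot: [0.0, 0.962, 0.271, 0.0]
force: [-0.9, -0.4, 2.1]
grip_width: 0.0177
grip_force: 50.0
```

```bash
python3 -c "
from st import *
st()"
```

```text
t 10.75 p [0.4059 0.1707 0.023 ] tool y yaw -1.0209 z axis [ 0.0001 -0.     -1.    ] F [-0.8577 -0.3798  2.1204] w 0.017707225481529424
```

Request:
send_rows([
  [0,0,-1,0,0,0,0.1],
  [0,0,-3,0,0,0,0.1],
  [0,0,-4.5,0,0,0,0.1],
  [0,0,-4.5,0,0,0,0.1],
  [0,0,-3,0,0,0,0.1],
  [0,0,0,0,0,0,0.1],
])

```text
time: 11.35
ee_pos: [0.4072, 0.1712, 0.1874]
tcp_rot: [-0.0, 0.962, 0.271, 0.004]
force: [0.7, -0.3, -0.7]
grip_width: 0.0178
grip_force: 50.0
```

Request:
send_rows([
  [0.4,2,0,0,0,0,0.1],
  [0.8,4.2,0,0,0,0,0.1],
  [0.8,4.2,0,0,0,0,0.1],
  [0.8,4.2,0,0,0,0,0.1],
  [0.8,4.2,0,0,0,0,0.1],
  [0.8,4.2,0,0,0,0,0.1],
  [0.8,4.2,0,0,0,0,0.1],
  [0.5,3,0,0,0,0,0.1],
])

```text
time: 12.15
ee_pos: [0.613, -0.0591, 0.1817]
tcp_rot: [-0.0, 0.963, 0.271, -0.001]
force: [-0.1, -0.3, -0.3]
grip_width: 0.0178
grip_force: 50.0
```

Request:
send_rows([
  [0,0,0,0,0,0.1,0.1],
  [0,0,0,0,0,0.1,0.1],
  [0,0,0,0,0,0.1,0.1],
  [0,0,0,0,0,0,0.1],
  [0,0,0,0,0,0,0.1],
])

```text
time: 12.65
ee_pos: [0.612, -0.057, 0.1824]
tcp_rot: [-0.0, 0.992, 0.126, -0.0]
force: [-0.1, -0.1, -0.9]
grip_width: 0.0177
grip_force: 50.0
```

```bash
python3 - <<'E'
from st import *
st()
c=camera("wrist");pickle.dump(c,open("wrist7.pkl","wb"))
for P in([.618,-.0325,.045],[.649,-.025,.048],[.618,-.0325,.071]): print(proj(c,P))
# top-down rectified map at deck height, 2 mm cells
xs=np.arange(.580,.664,.002);ys=np.arange(.008,-.076,-.002)
G=np.array([[ [x,y,.047] for x in xs] for y in ys]);q=proj(c,G.reshape(-1,3)).reshape(len(ys),len(xs),2).astype(np.float32)
m=cv2.remap(c["image"].max(2),q[...,0],q[...,1],cv2.INTER_LINEAR,borderValue=0)
for y,r in zip(ys,m): print('%6.3f'%y,' '.join('%3d'%v for v in r))
E
```

```text
t 12.65 p [ 0.612  -0.057   0.1824] tool y yaw -1.318 z axis [-0.001   0.0002 -1.    ] F [-0.1402 -0.1029 -0.8559] w 0.017709162713395905
[[298.8857 181.4999]]
[[298.6294 151.5891]]
[[297.1315 186.7607]]
 0.008 223 224 224 224 208 166 125 127 128 128 127 127 125 127 127 127 127 127 128 127 127 129 127 128 128 128 128 191 227 224 224 223 224 225 226 226 226 226 226 226 226 226 225
 0.006 223 224 224 226 225 163 123 126 127 127 127 127 126 127 127 126 127 127 128 128 127 128 128 128 128 127 124 174 226 224 223 224 225 225 226 227 226 225 225 225 226 226 225
 0.004 223 224 224 225 226 197 134 126 127 128 128 127 126 127 127 127 127 127 127 128 128 129 128 129 129 126 140 202 226 224 223 224 225 225 226 226 226 225 225 225 226 226 226
 0.002 223 223 224 225 226 224 164 137 125 128 127 127 127 126 127 126 127 127 128 128 128 128 128 128 127 145 190 227 224 224 223 223 223 225 224 225 225 225 225 225 226 225 226
 0.000 224 224 224 225 225 227 222 173 135 126 127 127 128 127 127 127 127 127 128 129 129 128 129 127 131 184 225 225 224 223 223 224 224 224 225 224 225 225 225 225 225 226 226
-
[... 5921 characters left out ...]
 61  62  63  64  64  65  66  67  67  67  65 103 222 227 227 227 227 226 226 226 226 226 226 226 226 226 226 227 228 227 227 226 226 227 226 226 226 226 226 226 226
-0.070  61  61  61  62  63  63  64  66  66  67  67  68  66  83 206 228 227 227 227 226 226 226 226 227 227 227 226 225 226 227 227 226 226 226 226 226 226 226 227 226 226 226 226
-0.072  61  60  61  62  63  63  63  66  66  67  67  67  66  84 201 228 227 227 227 227 226 226 226 227 228 226 226 226 226 226 226 225 225 224 226 226 226 227 227 227 227 227 227
-0.074  61  60  61  63  62  63  64  65  66  66  68  67  65 111 221 228 227 227 227 227 227 227 227 227 227 226 226 226 226 226 225 225 224 225 226 226 227 228 228 227 227 227 227
```

Request:
send_rows([
  [0.6,-1.1,0,0,0,0.025,0.1],
  [0.6,-1.1,0,0,0,0,0.1],
  [0,0,2.5,0,0,0,0.1],
  [0,0,3,0,0,0,0.1],
  [0,0,1.5,0,0,0,0.1],
  [0,0,0.5,0,0,0,0.1],
  [0,0,0,0,0,0,0.1],
  [0,0,0,0,0,0,0.1],
], newtons=60)

```text
time: 13.5
ee_pos: [0.6194, -0.0329, 0.1092]
tcp_rot: [0.0, 0.994, 0.112, 0.001]
force: [0.1, 0.4, -0.7]
grip_width: 0.0172
grip_force: 60.0
```

```bash
python3 - <<'E'
from st import *
o,R=st();print("shift cm",100*R.T@(np.array([.6184,-.0325,.094])-o['ee_pos']))
yaw=np.arctan2(R[1,1],R[0,1])+np.pi/2
for n,k,lo,hi in(("scene",16,60,95),("side",16,65,150)):
    z=o['ee_pos'][2]-.023;V=cam(n,k,lo,hi,[.618,-.032,z+.02])
    print(n,proj(V[0],[.618,-.0325,.071]),proj(V[0],[*o['ee_pos'][:2],z]))
    for r in V[0]["image"].max(2)[V[1][1]:V[1][1]+32,V[1][0]:V[1][0]+32]: print(' '.join('%3d'%x for x in r))
E
```

```text
t 13.5 p [ 0.6194 -0.0329  0.1092] tool y yaw -1.3456 z axis [ 0.0018 -0.0002 -1.    ] F [ 0.0659  0.4378 -0.709 ] w 0.017165127815502827
shift cm [-0.0886 -0.0566  1.5246]
scene [[316.0363 217.1011]] [[316.3334 212.8666]]
143 149 129  98 126 148 151 140 112  97  96  97  92  93  96 100  86  42  46  44  44  73  94  96 115 141 148 149 146 152 159 160
153 149 139 134 145 152 152 143 113  92  95  95  95  99  95 104  93  46  45  47  47  75  94  96 117 143 155 151 146 147 150 152
156 150 151 157 156 152 155 144 113  98  97  93  95  98  95 106  86  42  44  52  46  75  96  97 121 143 154 152 155 153 151 153
158 159 162 160 154 152 149 138 113  98  96  95  98  95  94 102  85  47  43  49  53  75  94  94 126 148 147 151 155 158 154 157
158 159 160 158 150 150 143 136 109  93  97  97  99  99  95 105  88  43  47  46  49  81  97  94 129 149 148 150 155 154 156 154
159 155 154 155 150 150 146 140 114  94  95  97  97  98  97 106  86  50  45  45  49  80  97  95 128 146 146 154 157 152 151 154
156 151 152 151 148 146 153 142 113  96  97  95  99  99  96 104  85  45  52  44  54  79  95  95 111 132 145 1
[... 6663 characters left out ...]
  77  76  81  87 100 125 167 215 239 245 247 246 245 245 244
234 196 162 143 141 135 137 136 133 129 122 113 100 100  92  92  87  91  92  97 107 133 158 192 224 240 244 246 246 246 245 245
240 219 182 158 148 140 139 138 131 122 117 109 103 100 100  98 101 105 110 115 128 152 176 197 218 234 242 245 245 246 244 244
244 235 221 198 175 158 148 141 128 115 110 105 100  98 100 100 110 119 125 132 144 168 183 192 205 225 240 244 245 246 245 245
245 244 240 233 217 198 174 151 133 114 108 105 103  98  98 103 115 131 141 140 144 167 184 191 195 216 235 244 245 245 246 245
246 246 245 245 242 231 220 191 156 129 119 115 114 103  99 112 122 140 147 142 139 165 182 189 193 209 231 243 246 246 246 246
```

The knob disc's centre sits where expected in both cameras: scene u≈316 and side u≈321, against 316.3 and 320.9 for the TCP. I'll apply the 1 mm correction and lower it with force checks.

Request:
send_rows([
  [-0.09,-0.05,0.5,0,0,0,0.1],
  [0,0,0.5,0,0,0,0.1],
  [0,0,0.4,0,0,0,0.1],
  [0,0,0.3,0,0,0,0.1],
  [0,0,0.2,0,0,0,0.1],
  [0,0,0,0,0,0,0.1],
])

```text
time: 14.2
ee_pos: [0.6179, -0.0325, 0.0887]
tcp_rot: [-0.0, 0.994, 0.112, 0.0]
force: [2.4, 1.8, -1.4]
grip_width: 0.0177
grip_force: 60.0
```

Request:
send_rows([
  [0,0,0.3,0,0,0,0.1],
  [0,0,0.3,0,0,0,0.1],
  [0,0,0.2,0,0,0,0.1],
  [0,0,0,0,0,0,0.1],
])

```text
time: 14.6
ee_pos: [0.6179, -0.0325, 0.0807]
tcp_rot: [-0.0, 0.994, 0.112, 0.0]
force: [4.2, 1.7, -1.8]
grip_width: 0.0174
grip_force: 60.0
```

Request:
send_rows([
  [0.04,0,0.2,0,0,0,0.1],
  [0,0,0.2,0,0,0,0.1],
  [0,0,0.2,0,0,0,0.1],
  [0,0,0,0,0,0,0.1],
])

```text
time: 15.0
ee_pos: [0.6182, -0.0325, 0.0754]
tcp_rot: [0.0, 0.994, 0.112, 0.0]
force: [-2.0, 1.1, 7.9]
grip_width: 0.0178
grip_force: 60.0
```

Request:
send_rows([
  [0,0,0.15,0,0,0,0.1],
  [0,0,0.15,0,0,0,0.1],
  [0,0,0.1,0,0,0,0.1],
  [0,0,0,0,0,0,0.1],
  [0,0,0,0,0,0,0.1],
])

```text
time: 15.5
ee_pos: [0.6183, -0.0325, 0.072]
tcp_rot: [0.0, 0.994, 0.112, 0.0]
force: [-2.6, 0.7, 10.9]
grip_width: 0.0177
grip_force: 60.0
```

Request:
send_rows([
  [0,0,0.1,0,0,0,0.1],
  [0,0,0,0,0,0,0.1],
  [0,0,0,0,0,0,0.1],
])

```text
time: 15.8
ee_pos: [0.6184, -0.0325, 0.0717]
tcp_rot: [0.0, 0.994, 0.112, 0.001]
force: [-5.4, 0.2, 16.6]
grip_width: 0.0177
grip_force: 60.0
```

Request:
send_rows([
  [-0.03,0,0.08,0,0,0,0.1],
  [0,0,0,0,0,0,0.1],
  [0,0,0,0,0,0,0.1],
  [0,0,0,0,0,0,0.1],
])

```text
time: 16.2
ee_pos: [0.6185, -0.0325, 0.0716]
tcp_rot: [0.0, 0.994, 0.112, 0.001]
force: [-6.9, 1.6, 23.1]
grip_width: 0.0175
grip_force: 60.0
```

```bash
python3 - <<'E'
from st import *
o,R=st();yaw=np.arctan2(R[1,1],R[0,1])+np.pi/2
# knob height check: compare silhouette cost over underside height
for n,k,lo,hi in(("scene",16,60,95),("side",16,70,130)):
    c,w,t=cam(n,k,lo,hi,[.618,-.032,.07]); t2=t.copy()
    # only lower half of the knob (fingers hide the rest)
    r=int(round(proj(c,[.618,-.0325,.069])[0][1]))-w[1]
    for z in np.arange(.043,.062,.002): print(n,z.round(3),np.mean((sil(c,.6183,-.0325,yaw,z,w)[r:]-t[r:])**2).round(4))
E
```

```text
t 16.2 p [ 0.6185 -0.0325  0.0716] tool y yaw -1.3459 z axis [ 0.0023 -0.0002 -1.    ] F [-6.8741  1.6218 23.0749] w 0.01747366929998638
scene 0.043 0.101
scene 0.045 0.0821
scene 0.047 0.0613
scene 0.049 0.0456
scene 0.051 0.0353
scene 0.053 0.0432
scene 0.055 0.0631
scene 0.057 0.0833
scene 0.059 0.1069
scene 0.061 0.1263
side 0.043 0.0946
side 0.045 0.0808
side 0.047 0.0636
side 0.049 0.0493
side 0.051 0.0341
side 0.053 0.0275
side 0.055 0.028
side 0.057 0.0367
side 0.059 0.0461
side 0.061 0.0603
```

Request:
send_rows([
  [-0.05,0,0,0,0,0,0.1],
  [0,0,0.05,0,0,0,0.1],
  [0,0,0,0,0,0,0.1],
  [0,0,0,0,0,0,0.1],
])

```text
time: 16.7
ee_pos: [0.6184, -0.0326, 0.0716]
tcp_rot: [0.0, 0.994, 0.112, 0.002]
force: [-6.2, 2.4, 24.8]
grip_width: 0.0178
grip_force: 60.0
```

```bash
python3 - <<'E'
from st import *
o,R=st();yaw=np.arctan2(R[1,1],R[0,1])+np.pi/2
# calibrate: print disc bottom profile rows, scene cam: darkness down the disc's centre columns, vs predictions for .049,.052,.055
for n,cs in(("scene",(-3,0,3)),("side",(-3,0,3))):
    c=camera(n);u,v=proj(c,[.6184,-.0325,.049])[0].round().astype(int)
    print(n,u,v,c["image"].max(2)[v-8:v+12,[u+k for k in cs]].T.tolist())
    a=np.linspace(0,6.28,400);
    for z in(.049,.052,.055):
        q=proj(c,np.c_[.6184+.025*np.cos(a),-.0325+.025*np.sin(a),0*a+z]);print(z,[q[np.abs(q[:,0]-(u+k))<.6][:,1].max().round(1)-v for k in cs])
E
```

```text
t 16.7 p [ 0.6184 -0.0326  0.0716] tool y yaw -1.3459 z axis [ 0.0035 -0.0002 -1.    ] F [-6.1607  2.3679 24.7838] w 0.017804647659102488
scene 316 224 [[95, 96, 90, 73, 54, 46, 54, 57, 54, 53, 53, 48, 63, 112, 165, 189, 196, 196, 195, 196], [79, 78, 69, 68, 63, 55, 48, 53, 54, 52, 56, 56, 55, 67, 128, 178, 194, 192, 194, 193], [49, 47, 49, 50, 51, 50, 54, 48, 50, 48, 51, 52, 54, 112, 156, 178, 195, 194, 193, 195]]
0.049 [np.float64(5.300000000000011), np.float64(5.5), np.float64(5.400000000000006)]
0.052 [np.float64(4.400000000000006), np.float64(4.699999999999989), np.float64(4.5)]
0.055 [np.float64(3.5), np.float64(3.8000000000000114), np.float64(3.5999999999999943)]
side 321 205 [[67, 64, 62, 65, 65, 66, 59, 65, 68, 69, 73, 71, 67, 83, 131, 192, 232, 244, 246, 246], [74, 75, 77, 76, 80, 77, 70, 68, 66, 71, 72, 70, 67, 81, 116, 171, 224, 242, 245, 246], [116, 117, 118, 119, 110, 103, 88, 75, 71, 70, 71, 68, 74, 100, 151, 209, 238, 245, 247, 247]]
0.049 [np.float64(6.300000000000011), np.float64(6.5), np.float64(6.099999999999994)]
0.052 [np.float64(5.599999999999994), np.float64(5.699999999999989), np.float64(5.400000000000006)]
0.055 [np.float64(4.800000000000011), np.float64(5.0), np.float64(4.599999999999994)]
```

Both cameras put the knob's underside at 49 mm (4 mm above the deck), at the hard stop with about 25 N held, so I'm handing in.

```bash
python3 -c "
from rig import *
print(hand_in())"
```

```text
the job is handed in; nothing more can be done
None
```

The bar lies in both notches and has been let go. The knob is fully home on the shaft and still held pressed at its stop with about 25 N; I handed the job in at about 17 s, and no verdict was returned.

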